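# Unclip two carving knives from the tool rack and put them away

### The job

Put the two short knives away for the day: take them one at a time out of the tool rack and lay each one flat in the open drawer, then push the drawer fully shut. Each tool's butt snaps into a sprung clip and its nose lies under the keeper bar, and the rack stands loose on the bench: tip the butt up out of its clip and draw the knife back from under the bar, instead of hauling the rack up or dragging it along. The two long chisels stay in the rack and everything else stays where it is.

Things in the scene. Friction and masses are not known exactly. Their poses are not given: they have to be found in the camera images.
- rack: tool rack, loose on the bench, 1.6 kg. Origin: centre of its underside, z up. Steel foot plate 200 (x) by 310 (y) by 5 mm; two wooden rails along y, 16 mm wide, top 27 mm above the bench, at x = -45 and +35 mm. Four tools lie along its x, blades to +x, at y = -72, -24, +24, +72 mm, centre lines 40 mm above the bench. Between the rails each handle is bare for 64 mm.
- clip_row (a point): middle of the row of four spring-steel clips on the -x rail (butt side), at the handles' centre height. A clip is 6 mm long, 26 mm wide, top 53 mm above the bench; its lips close over the handle with 1 mm of play. The pull rises over the first 3 mm to about 9 to 13 N at the clip, then drops; after 12 mm the handle is out, after 17 mm clear above the clip.
- keeper_bar (a point): middle of the fixed steel keeper bar, a 4 mm rod 52 mm above the bench over the +x rail, 80 mm from the clips, 2 mm clear of the handles under it. It lets a handle tip up to 16 degrees, butt up, but not rise: a knife pulled straight up takes the rack with it. Tipped about the bar, it slides out backwards (-x) along its axis: 10 mm frees the handle, 42 mm the blade's tip (the 3 mm blade has 8 mm to rise).
- knife1_mid (a point): short carving knife: octagonal boxwood handle 16 mm across the flats and 104 mm long, short steel blade, 134 mm overall, about 55 g. The point is the centre of the handle's thickness, 45 mm from its clip and 35 mm from the keeper bar: the butt end lies 60 mm from it along -x, the blade's tip 75 mm along +x; z is up while it is clipped. There are two, in any two of the four places.
- knife2_mid (a point): short carving knife: octagonal boxwood handle 16 mm across the flats and 104 mm long, short steel blade, 134 mm overall, about 55 g. The point is the centre of the handle's thickness, 45 mm from its clip and 35 mm from the keeper bar: the butt end lies 60 mm from it along -x, the blade's tip 75 mm along +x; z is up while it is clipped. There are two, in any two of the four places.
- chisel1_mid (a point): long chisel, stays in the rack: octagonal handle of the same wood and 16 mm thickness but 149 mm long, splayed steel blade, 199 mm overall; the point is 45 mm from its clip and 35 mm from the keeper bar, the butt end 105 mm along -x, the blade's end 94 mm along +x.
- chisel2_mid (a point): long chisel, stays in the rack: octagonal handle of the same wood and 16 mm thickness but 149 mm long, splayed steel blade, 199 mm overall; the point is 45 mm from its clip and 35 mm from the keeper bar, the butt end 105 mm along -x, the blade's end 94 mm along +x.
- drawer (a joint): how far the shallow drawer is open, m (0 = fully shut, about 0.15 to 0.18 at the start, stop at 0.19); it slides with about 1 to 2 N of friction and stays where it is left.
- drawer_floor (a point): centre of the drawer's inner floor, 14 mm above the bench, moving with the drawer. x points into the chest (the way it shuts), y along its front, z up. Inside: x -100 to +100, y -146 to +146 mm; walls 32 mm high, front panel 40 mm. The chest (fixed, 66 mm high) covers the drawer beyond x = joint value - 117 mm. Free floor: x -85 to 0, y -130 to +45 mm.
- drawer_front (a point): middle of the drawer front's outer face, 32 mm above the bench, same axes as drawer_floor. The panel is 310 mm wide (y), 44 mm high (10 to 54 mm above the bench), 14 mm thick; a small bronze ring pull at its middle stands out 10 mm.
- jade_mid (a point): centre of the green jade blank, 50 by 36 by 22 mm, lying in the drawer towards its +y end; it stays in the drawer.
- slate: grey slate sharpening block, 45 by 110 by 25 mm, lying on the chest's top; origin under its centre.
- sage: boxwood seated figure, 54 mm wide and 70 mm tall, standing on the chest's top; origin under its centre.
- burnisher: copper burnishing tool with a wooden handle, 140 mm long, lying on the chest's top along its own y; origin under its middle.
- brush: brush 150 mm long, lying on the bench along its own x.

How it is judged:
By the outcome, as a careful person would: the job done as asked, in the order asked, and still so for the second after the job is handed in, with the robot touching nothing.
It also fails if it takes over 70 s, if anything falls off the work surface, if the arm or the gripper's body presses on something with over 40 N, if the wrist force passes 120 N, or if a joint passes its speed limit or range.

### The arm

A 6-joint arm with a two-finger parallel gripper is mounted at the origin on the work surface. World frame = base frame: x ahead of the robot, y to its left, z up, the work surface at z = 0. Lengths are in m, angles in rad, forces in N, time in s.
With the tool pointing down it reaches from about 0.275 to 0.825 m from the base axis. Payload 4.9 kg.
Tool frame: the origin (TCP) lies midway between the tips of the shut fingers; the grasp point (between the pads) lies 19 mm behind it (grip_point_offset is the distance from the TCP to the grasp point, in m); z points along the fingers, x is the direction in which the jaws open and shut, and the axes are right-handed (so a half turn about z gives the same grasp; the last joint's range is limited). The gripper opens to 85 mm and grips with 20 to 120 N. Pads are 22 mm wide; open, the fingers measure 114 mm over their backs; the gripper's body (76 mm by 85 mm) begins 54 mm behind the grasp point. The pads swing forward as they close: fully open they stand 13 mm farther back than shut.
Start: joints at [-1.35, 0.326, -0.193, 1.052, 0, 1.437], TCP at [0.191, -0.516, 0.231] pointing down, gripper open.
Joint ranges: [-2.65, 2.65], [-0.97, 1.79], [-1.3, 1.35], [-1.93, 2.1], [-1.47, 1.37], [-3.14, 3.14]. Speed limits (rad/s): [2.57, 2.57, 3.14, 3.14, 3.14, 3.14].

### API

Orientations are given as a rotation vector (axis times angle).
In Python, from cell import * gives the robot as it stands. Calls block until the motion is done:
- movep(position, orientation): joint-space move of the TCP to a pose.
- move_l(position, velocity=0.15, rot=None, until_force=None): straight line of the TCP; rot=None keeps the orientation; velocity is the mean speed in m/s. With until_force (N) it stops when the force on the tool has changed by that much, and returns True; else False.
- set_joints(angles): joint-space move.
- let_go() and grab(newtons=None): open the fingers fully, or close them until they stop; newtons is the grip in N (None keeps the last).
- sleep(seconds).
- ik(position, orientation): joint angles nearest the present ones, or None.
- get_state(): the state.
- grab_frame(name): name is "scene" or "top" or "wrist"; returns a dict with "img" (420x560x3 uint8, red, green, blue), "fx", "fy", "cx", "cy" (pixels), "cam_to_world" (4x4, takes a point from camera to world coordinates); the wrist camera has in their place "T_tool_cam" (4x4, takes a point from camera to tool coordinates, whose origin is the TCP and whose axes are the tool frame's). Camera axes: x right, y down, z forward; pixel columns grow to the right and rows downward; lengths in m; the calibration is good to about 2 mm. A picture is of the moment at which its call begins: read the wrist's pose just before it. There is no depth.
A pose or a line that the arm cannot do raises MotionError and nothing moves.
- sign_off(): hands the job in, once; it reports no verdict.
Trained networks look in the newest picture that a camera, given by its name, has taken for a name from the list of things; names that differ only in an ending like _2 or _b are one class to them, and where a whole thing is asked for, a point or a joint stands for the part that bears it (a point fixed in the world has none). Each returns a list of dicts, best first, with "score" (0 to 1); they miss things now and then, are a little off and sometimes report something else, mostly with a low value. They report only what shows in the picture. A call takes as long as a camera call.
- spot_in(camera, name): "centre" ([column, row] in pixels, amid what is visible of it).
- silhouettes(camera, name): "mask" (420x560 bool, what is visible of it) and "centre" ([column, row] in pixels, amid what is visible of it).
- tip_of(camera, name): "centre" ([column, row] in pixels: a listed point, or the origin of a listed thing).
The state is a dict: "clock": time; "q": joint angles; "joint_velocities": joint speeds; "tau": joint torques, N m; "position": TCP position; "eef_rot": TCP orientation; "contact_force": force on the tool from outside, world axes, zero at the start; "wrist_torque": the same for the moment, N m; "finger_gap": opening from 0.0 (shut) to 1.0 (fully open).
Only numpy, scipy, OpenCV 4.12 (cv2) and the standard library are available. Lean on these libraries where they do the work, as an engineer would, in place of code of your own. Each camera call takes 0.05 s, during which the arm holds its last target.

## Working session

There is one attempt and no reset: what is moved stays moved. The work goes in short steps, each a Python script; the robot and the scene stay as the last script left them, time stands still between calls to the robot, and variables do not carry over. Pictures are saved under pics/ and viewed, and the job is handed in when it is done.

```bash
ls -la; mkdir -p pics
python3 - <<'E'
from cell import *
import cv2
s=get_state()
print({k:(v if not hasattr(v,'__len__') else [round(float(x),3) for x in v]) for k,v in s.items()})
for n in ("scene","top"):
    f=grab_frame(n)
    cv2.imwrite(f"pics/{n}0.png",f["img"][:,:,::-1])
    print(n,f["fx"],f["fy"],f["cx"],f["cy"]);print(f["cam_to_world"])
f=grab_frame("wrist"); cv2.imwrite("pics/wrist0.png",f["img"][:,:,::-1]); print(f["fx"],f["T_tool_cam"])
E
```

```text
total 12
drwxr-xr-x  3 agent agent 4096 Dec  7 09:40 .
drwxr-xr-x 23 root  root  4096 Dec  7 09:40 ..
drwxr-xr-x  2 agent agent 4096 Dec  7 09:40 pics
{'clock': 0.0, 'q': [-1.35, 0.327, -0.194, 1.052, -0.0, 1.437], 'joint_velocities': [-0.001, 0.001, 0.001, -0.0, -0.0, -0.002], 'tau': [-0.001, -44.34, 26.244, 0.016, -0.0, -0.0], 'position': [0.191, -0.515, 0.231], 'eef_rot': [-2.578, 1.794, 0.002], 'contact_force': [-0.169, -0.738, 0.531], 'wrist_torque': [-0.029, -0.044, 0.03], 'finger_gap': 0.9984802448813002}
scene 485.98124989709044 485.98124989709044 279.32197547159484 209.27519258625975
[[-0.23698698  0.66211177 -0.71094668  1.50094125]
 [ 0.97150766  0.1591261  -0.17564665  0.297187  ]
 [-0.00316754 -0.73231611 -0.68095747  0.92808946]
 [ 0.          0.          0.          1.        ]]
top 463.25916488044714 463.25916488044714 285.19436958650675 201.91170140296737
[[-0.02391524 -0.99835077  0.05219009  0.52275615]
 [-0.9996519   0.02329931 -0.01237841  0.05962652]
 [ 0.011142   -0.05246795 -0.99856045  1.20426871]
 [ 0.          0.          0.          1.        ]]
306.97701557925865 [[ 9.99999282e-01  9.61604766e-04  7.15602090e-04  3.87834339e-04]
 [-1.12334456e-03  9.60109659e-01  2.79621496e-01 -7.12035711e-02]
 [-4.18171115e-04 -2.79622099e-01  9.60110049e-01 -1.42501530e-01]
 [ 0.00000000e+00  0.00000000e+00  0.00000000e+00  1.00000000e+00]]
```

View pics/scene0.png

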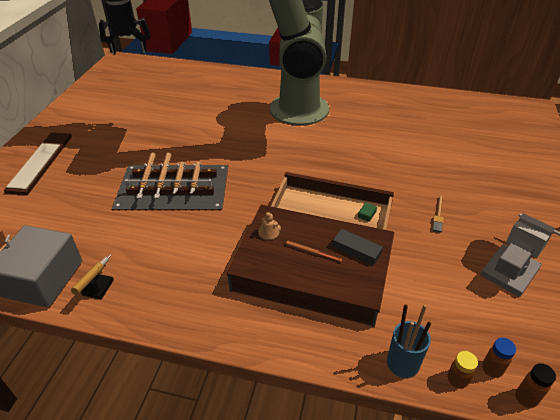

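View pics/top0.png

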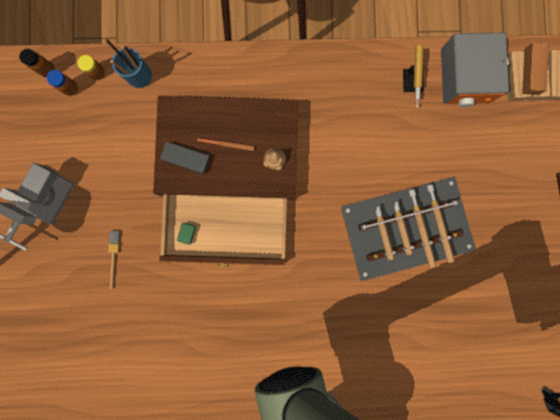

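```bash
cat > h.py <<'E'
from cell import *
import numpy as np, cv2
from scipy.spatial.transform import Rotation as R
def ray(f,px,T=None):
    T=f["cam_to_world"] if T is None else T
    d=np.array([(px[0]-f["cx"])/f["fx"],(px[1]-f["cy"])/f["fy"],1.0])
    return T[:3,3],T[:3,:3]@d
def onz(f,px,z,T=None):
    o,d=ray(f,px,T); return o+d*(z-o[2])/d[2]
def proj(f,p,T=None):
    T=f["cam_to_world"] if T is None else T
    c=T[:3,:3].T@(np.array(p)-T[:3,3]); return np.array([f["fx"]*c[0]/c[2]+f["cx"],f["fy"]*c[1]/c[2]+f["cy"]])
def Ttool(s):
    T=np.eye(4);T[:3,:3]=R.from_rotvec(s["eef_rot"]).as_matrix();T[:3,3]=s["position"];return T
def tri(obs):
    A=np.zeros((3,3));b=np.zeros(3)
    for o,d in obs:
        d=d/np.linalg.norm(d);P=np.eye(3)-np.outer(d,d);A+=P;b+=P@o
    x=np.linalg.solve(A,b); return x,[np.linalg.norm((np.eye(3)-np.outer(d,d)/(d@d))@(x-o))*1e3 for o,d in obs]
E
python3 - <<'E'
from h import *
np.set_printoptions(precision=4,suppress=True)
Z=dict(rack=0,clip_row=.04,keeper_bar=.052,knife1_mid=.04,chisel1_mid=.04,drawer_floor=.014,drawer_front=.032,jade_mid=.025,slate=.066,sage=.066,burnisher=.066,brush=0.0)
for n in ("top","scene"):
    f=grab_frame(n)
    for k,z in Z.items():
        for r in tip_of(n,k)[:3]:
            print(n,k,round(r["score"],2),np.round(r["centre"],1),onz(f,r["centre"],z))
E
```

```text
top rack 0.81 [403.8 224.7] [ 0.5191 -0.2627  0.    ]
top clip_row 0.88 [417.3 243.6] [ 0.471  -0.2842  0.04  ]
top clip_row 0.16 [402.2 233.7] [ 0.4967 -0.2471  0.04  ]
top keeper_bar 0.93 [411.9 217.3] [ 0.5372 -0.2697  0.052 ]
top keeper_bar 0.57 [275.4 159.8] [0.689  0.0673 0.052 ]
top knife1_mid 0.77 [403.2 233.1] [ 0.4982 -0.2497  0.04  ]
top knife1_mid 0.52 [274.1 156.9] [0.6982 0.0705 0.04  ]
top chisel1_mid 0.7 [442.1 220. ] [ 0.5287 -0.3492  0.04  ]
top chisel1_mid 0.64 [409.1 218.6] [ 0.5342 -0.2659  0.04  ]
top drawer_floor 0.87 [224.5 216.9] [0.5501 0.2014 0.014 ]
top drawer_front 0.87 [225.9 262.6] [0.4348 0.1977 0.032 ]
top jade_mid 0.57 [185.7 230.3] [0.5182 0.2989 0.025 ]
top slate 0.61 [187.6 160.7] [0.6896 0.2837 0.066 ]
top sage 0.68 [275.1 158.4] [0.6905 0.0679 0.066 ]
top sage 0.52 [220.3 263.6] [0.4353 0.2074 0.066 ]
top burnisher 0.64 [223.3 144.5] [0.728  0.1952 0.066 ]
top brush 0.8 [116.  256.9] [0.454 0.484 0.   ]
scene rack 0.84 [174.  188.9] [ 0.5189 -0.2641 -0.    ]
scene rack 0.58 [439.  219.4] [0.4693 0.4927 0.    ]
scene clip_row 0.75 [175.3 167.6] [ 0.4697 -0.2741  0.04  ]
scene clip_row 0.46 [440.9 218.7] [0.5099 0.4891 0.04  ]
scene keeper_bar 0.83 [167.5 178.4] [ 0.5353 -0.2687  0.052 ]
scene knife1_mid 0.71 [176.7 174.3] [ 0.4983 -0.2579  0.04  ]
scene chisel1_mid 0.51 [142.7 176.9] [ 0.5325 -0.349   0.04  ]
scene drawer_floor 0.96 [329.5 220.8] [0.5593 0.2036 0.014 ]
scene drawer_floor 0.52 [368.9 211.4] [0.4974 0.3027 0.014 ]
scene drawer_front 0.94 [338.8 188.1] [0.4402 0.2093 0.032 ]
scene jade_mid 0.56 [364.1 210.8] [0.5102 0.2897 0.025 ]
scene slate 0.85 [357.2 250.3] [0.6971 0.2896 0.066 ]
scene sage 0.97 [265.8 236.8] [0.7051 0.0661 0.066 ]
scene burnisher 0.5 [313.9 250.2] [0.721  0.1891 0.066 ]
scene brush 0.62 [440.9 217.6] [ 0.4608  0.4977 -0.    ]
```

The rack's +y side holds two short tools, the other two are long, and the open drawer faces the robot. Next I'll get the orientations from masks and zoomed crops.

Run:
```python
from h import *
np.set_printoptions(precision=4,suppress=True)
f=grab_frame("top"); g=grab_frame("scene")
c=f["img"][165:290,330:490,::-1]; cv2.imwrite("pics/rackz.png",cv2.resize(c,None,fx=4.8,fy=4.8,interpolation=cv2.INTER_CUBIC))
c=g["img"][135:225,95:240,::-1]; cv2.imwrite("pics/rackz2.png",cv2.resize(c,None,fx=5,fy=5,interpolation=cv2.INTER_CUBIC))
c=f["img"][90:270,150:310,::-1]; cv2.imwrite("pics/drz.png",cv2.resize(c,None,fx=3.3,fy=3.3,interpolation=cv2.INTER_CUBIC))
for cam,fr in (("top",f),("scene",g)):
  for nm,z in (("rack",0.005),("drawer",0.05),("slate",.091),("jade_mid",.036)):
    for r in silhouettes(cam,nm)[:1]:
        m=r["mask"].astype(np.uint8)
        cs,_=cv2.findContours(m,cv2.RETR_EXTERNAL,cv2.CHAIN_APPROX_NONE); k=max(cs,key=cv2.contourArea)[:,0].astype(float)
        P=np.array([onz(fr,p,z)[:2] for p in k]).astype(np.float32)
        rc=cv2.minAreaRect(P*1000); print(cam,nm,round(r["score"],2),m.sum(),rc, np.degrees(0))
```

```text
top rack 0.88 7531 ((510.8917236328125, -271.80859375), (200.82403564453125, 310.2005310058594), 13.353263854980469) 0.0
top drawer 0.65 7963 ((514.920654296875, 200.25936889648438), (309.9041442871094, 174.22251892089844), 86.78754425048828) 0.0
top slate 0.97 858 ((694.5454711914062, 284.53289794921875), (112.25520324707031, 45.145145416259766), 70.2010726928711) 0.0
top jade_mid 0.84 320 ((512.6454467773438, 295.6115417480469), (39.76083755493164, 52.83346176147461), 70.7245864868164) 0.0
scene rack 0.71 4118 ((511.65948486328125, -269.9910888671875), (209.39515686035156, 312.9798583984375), 13.51424503326416) 0.0
scene slate 0.81 980 ((707.8680419921875, 287.0166015625), (115.83055114746094, 65.7627944946289), 70.95230865478516) 0.0
```

View pics/rackz.png

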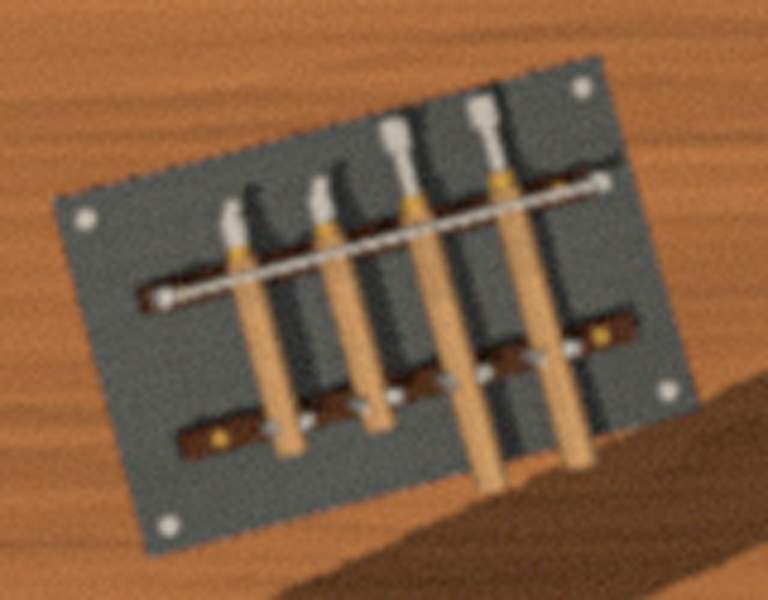

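View pics/drz.png

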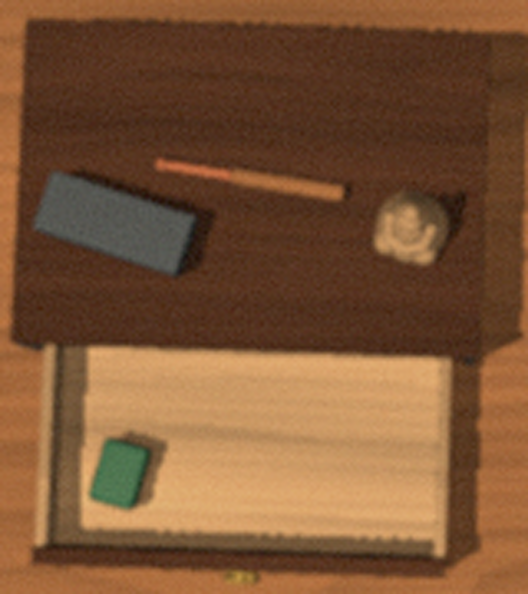

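```bash
cat >> h.py <<'E'
RY=np.radians(13.4); RC=np.array([.5113,-.271,0])
Rr=R.from_euler('z',RY).as_matrix()
def rk(p): return RC+Rr@np.array(p)/1000
# base orientation: tool x=+rack y, y=+rack x, z=down ; sgn=-1 half turn
def ori(yaw,pitch=0,roll=0,sgn=1):
    "pitch deg about frame y (butt up +), roll deg about frame x, in rack/drawer-like frame with yaw rad"
    B=np.array([[0,1,0],[1,0,0],[0,0,-1.]]) if sgn>0 else np.array([[0,-1,0],[-1,0,0],[0,0,-1.]])
    return (R.from_euler('z',yaw)*R.from_euler('y',pitch,degrees=True)*R.from_euler('x',roll,degrees=True)*R.from_matrix(B))
E
python3 - <<'E'
from h import *
np.set_printoptions(precision=3,suppress=True)
for s in (1,-1):
    print(s,ik(list(rk([-20,0,200])),list(ori(RY,sgn=s).as_rotvec())))
    for roll in (-20,0,20):
        for p in (0,14): print(s,roll,p,ik(list(rk([-10,72,32])),list(ori(RY,p,roll,s).as_rotvec())), (ori(RY,p,roll,s).as_matrix()[:,2]))
    print('drawer',ik([.51,.18,.05],list(ori(-.056+np.pi/2,0,0,s).as_rotvec())),ik([.51,.18,.05],list(ori(-.056-np.pi/2,0,0,s).as_rotvec())))
E
```

```text
1 [-0.642  0.374 -0.206  0.991  0.    -0.876]
1 -20 0 [-0.375  0.436 -0.718  0.211 -0.284 -0.638] [ 0.079 -0.333 -0.94 ]
1 -20 14 [-0.3    0.563 -0.488  0.544 -0.423 -0.572] [-0.142 -0.385 -0.912]
1 0 0 [-0.537  0.505 -0.501  0.564  0.    -0.771] [ 0.  0. -1.]
1 0 14 [-0.449  0.639 -0.276  0.847 -0.153 -0.668] [-0.235 -0.056 -0.97 ]
1 20 0 [-0.663  0.678 -0.236  0.935  0.215 -0.927] [-0.079  0.333 -0.94 ]
1 20 14 [-0.578  0.796 -0.032  1.161  0.07  -0.784] [-0.3    0.28  -0.912]
drawer [ 0.203  0.5   -0.446  0.624 -0.    -1.312] [ 0.203  0.5   -0.446  0.624 -0.     1.83 ]
-1 [-0.642  0.374 -0.206  0.991  0.     2.266]
-1 -20 0 [-0.375  0.436 -0.718  0.211 -0.284  2.503] [ 0.079 -0.333 -0.94 ]
-1 -20 14 [-0.3    0.563 -0.488  0.544 -0.423  2.57 ] [-0.142 -0.385 -0.912]
-1 0 0 [-0.537  0.505 -0.501  0.564  0.     2.37 ] [ 0. -0. -1.]
-1 0 14 [-0.449  0.639 -0.276  0.847 -0.153  2.474] [-0.235 -0.056 -0.97 ]
-1 20 0 [-0.663  0.678 -0.236  0.935  0.215  2.214] [-0.079  0.333 -0.94 ]
-1 20 14 [-0.578  0.796 -0.032  1.161  0.07   2.358] [-0.3    0.28  -0.912]
drawer [ 0.203  0.5   -0.446  0.624 -0.     1.83 ] [ 0.203  0.5   -0.446  0.624 -0.    -1.312]
```

Run:
```python
from h import *
np.set_printoptions(precision=4,suppress=True)
movep(list(rk([-10,30,190])),list(ori(RY).as_rotvec()))
s=get_state(); f=grab_frame("wrist"); T=Ttool(s)@f["T_tool_cam"]
print(s["clock"],s["position"])
import pickle; pickle.dump((f,T),open("w1.pkl","wb"))
im=f["img"][:,:,::-1].copy()
for k in ("rack","clip_row","keeper_bar","knife1_mid","chisel1_mid"):
    for r in tip_of("wrist",k)[:3]:
        z=dict(rack=0,keeper_bar=.052).get(k,.04); p=onz(f,r["centre"],z,T)
        print(k,round(r["score"],2),np.round(r["centre"]),p,"rack mm",Rr.T@(p-RC)*1000)
def line(a,b,c): cv2.line(im,tuple(int(v) for v in proj(f,rk(a),T)),tuple(int(v) for v in proj(f,rk(b),T)),c,1)
for y in (-72,-24,24,72):
    line((-60,y,40),(75,y,40),(0,0,255))
    line((-48,y-13,53),(-48,y+13,53),(255,0,0));line((-42,y-13,53),(-42,y+13,53),(255,0,0))
line((35,-110,52),(35,110,52),(0,255,0))
for a,b in (((-100,-155,5),(100,-155,5)),((100,-155,5),(100,155,5)),((100,155,5),(-100,155,5)),((-100,155,5),(-100,-155,5))): line(a,b,(255,255,0))
cv2.imwrite("pics/w1.png",im)
```

```text
3.9 [ 0.4945 -0.2445  0.1901]
rack 0.9 [244. 189.] [ 0.5123 -0.2771  0.    ] rack mm [-0.4522 -6.2023  0.    ]
clip_row 0.88 [243. 151.] [ 0.466  -0.2836  0.04  ] rack mm [-46.9496  -1.8109  40.    ]
keeper_bar 0.59 [248. 236.] [ 0.5446 -0.2618  0.052 ] rack mm [34.5518  1.2417 52.    ]
knife1_mid 0.75 [270. 199.] [ 0.5069 -0.2487  0.04  ] rack mm [ 0.8698 22.6981 40.    ]
chisel1_mid 0.56 [172. 195.] [ 0.5249 -0.343   0.04  ] rack mm [ -3.4975 -73.1788  40.    ]
```

View pics/w1.png

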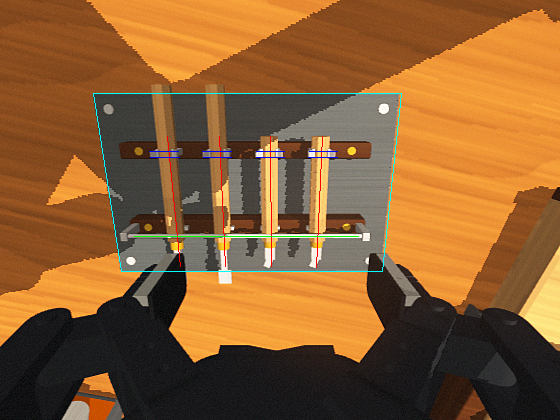

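Run:
```python
import cv2
im=cv2.imread("pics/w1.png")[125:285,215:415]; cv2.imwrite("pics/w1z.png",cv2.resize(im,None,fx=3.7,fy=3.7,interpolation=cv2.INTER_NEAREST))
```

```text
(no output)
```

View pics/w1z.png

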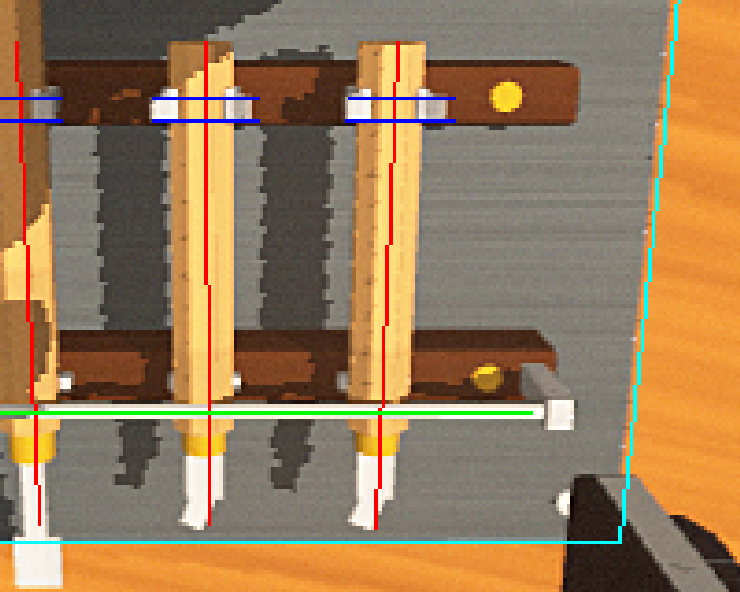

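```bash
cat >> h.py <<'E'
RC[:]=RC+Rr@np.array([0,-.0007,0])
GX=-8.; ROLL=-20.
def grip_pose(x,z,y,pitch,depth=9.0,roll=ROLL):
    "pose for handle-centre point (x,y,z mm rack) with pitch"
    o=ori(RY,pitch,roll); return rk([x,y,z])+o.as_matrix()[:,2]*depth/1000, o.as_rotvec()
def st(tag=""):
    s=get_state(); print(tag,round(s["clock"],2),"pos",np.round(s["position"],4),"F",np.round(s["contact_force"],1),"M",np.round(s["wrist_torque"],2),"gap",round(s["finger_gap"],3)); return s
E
python3 - <<'E'
from h import *
y=72
p,o=grip_pose(GX,40,y,0)
zt=R.from_rotvec(o).as_matrix()[:,2]
movep(list(p-zt*.07),list(o)); st("pre")
print(move_l(list(p),.08,until_force=6)); s=st("at"); print(s["position"]-p)
f=grab_frame("wrist"); cv2.imwrite("pics/w2.png",f["img"][:,:,::-1])
f=grab_frame("scene"); cv2.imwrite("pics/s2.png",cv2.resize(f["img"][100:240,60:260,::-1],None,fx=4,fy=4))
E
```

```text
pre 4.8 pos [ 0.4823 -0.1827  0.0974] F [-0.1 -0.5 -0.1] M [0.28 0.06 0.01] gap 1.004
False
at 5.83 pos [ 0.488  -0.2066  0.0319] F [ 0.5 -0.  -0.1] M [ 0.31  0.09 -0.  ] gap 1.0
[ 0.00029861 -0.00013     0.00036192]
```

View pics/w2.png

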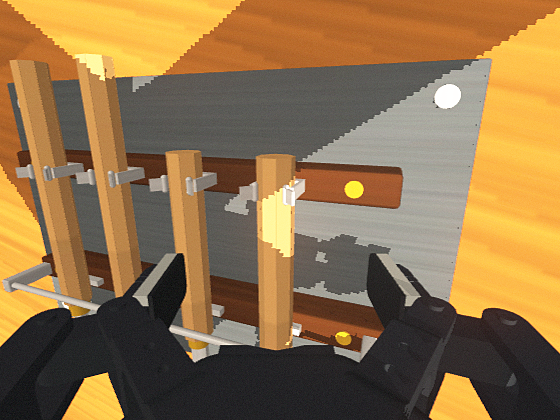

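View pics/s2.png

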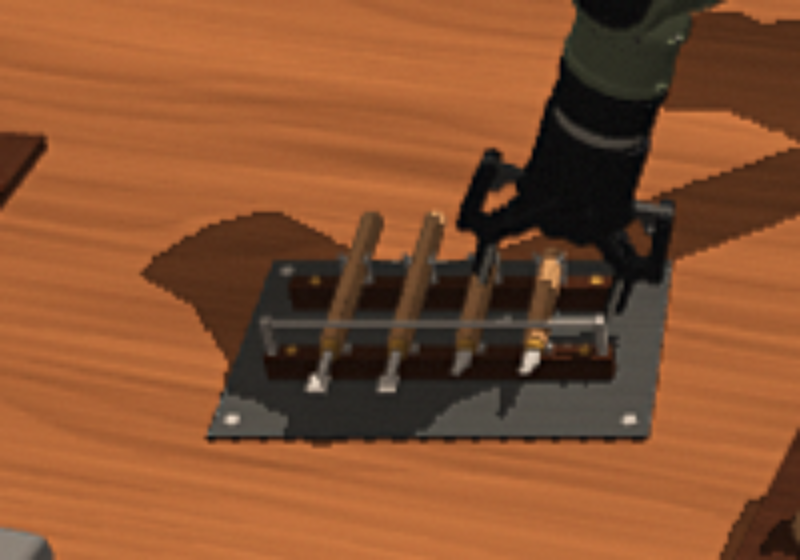

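The target handle (col ~277) sits centred between the pads, and the inner finger is above the neighbour without touching it. I'll close now.

Run:
```python
from h import *
grab(90); st("grab")
f=grab_frame("wrist"); cv2.imwrite("pics/w3.png",f["img"][:,:,::-1])
f=grab_frame("scene"); cv2.imwrite("pics/s3.png",cv2.resize(f["img"][100:240,60:260,::-1],None,fx=4,fy=4))
```

```text
grab 6.59 pos [ 0.4883 -0.2069  0.0322] F [ 0.  -1.3  1.4] M [0.1  0.08 0.1 ] gap 0.158
```

View pics/w3.png

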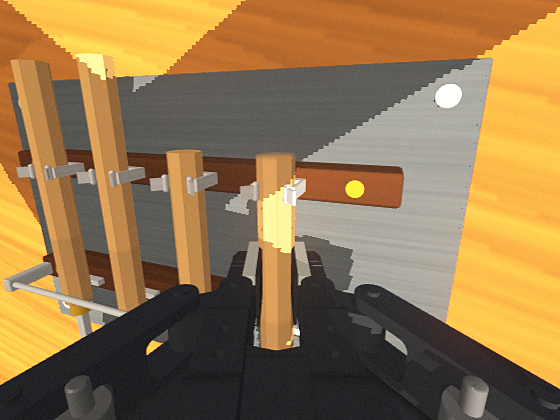

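```bash
cat >> h.py <<'E'
def hp(th,zb,slide,y,dz=0):
    L=35-GX+slide; t=np.radians(th)
    return grip_pose(35-L*np.cos(t), zb+L*np.sin(t)+dz, y, th)
E
python3 - <<'E'
from h import *
y=72
for th,zb in ((2,39.4),(4,38.8),(6,38.6),(8,38.8),(10,39.2),(12,39.8),(14,40.4)):
    p,o=hp(th,zb,0,y); move_l(list(p),.02,rot=list(o)); st(th)
f=grab_frame("wrist"); cv2.imwrite("pics/w4.png",f["img"][:,:,::-1])
f=grab_frame("scene"); cv2.imwrite("pics/s4.png",cv2.resize(f["img"][100:240,60:260,::-1],None,fx=4,fy=4))
E
```

```text
2 6.94 pos [ 0.4877 -0.2071  0.0327] F [-1.5 -2.6  5.7] M [-0.27  0.19 -0.12] gap 0.158
4 7.19 pos [ 0.4877 -0.207   0.0337] F [-2.6 -0.9  6.9] M [-0.23 -0.1  -0.05] gap 0.154
6 7.44 pos [ 0.4877 -0.2069  0.0352] F [-1.4  1.1  8.4] M [-0.13  0.01 -0.04] gap 0.154
8 7.69 pos [ 0.4885 -0.2072  0.0373] F [0.  0.5 8.8] M [-0.24  0.    0.04] gap 0.154
10 7.94 pos [ 0.4885 -0.2071  0.0389] F [ 0.5 -0.5  7.2] M [-0.27 -0.27  0.13] gap 0.154
12 8.2 pos [ 0.4878 -0.2067  0.0403] F [ 0.9 -0.8  4.1] M [-0.03 -0.53  0.2 ] gap 0.154
14 8.46 pos [ 0.4871 -0.2066  0.0422] F [1.6 0.1 2.9] M [ 0.16 -0.52  0.07] gap 0.154
```

View pics/w4.png

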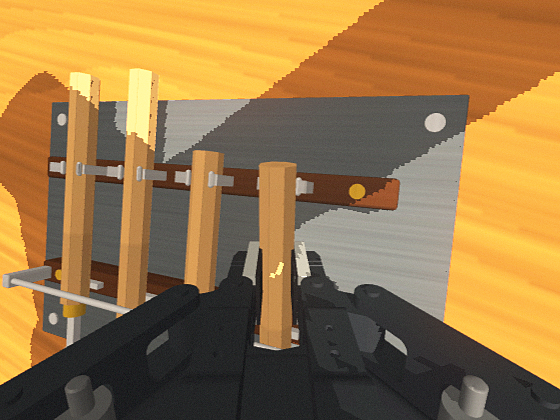

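View pics/s4.png

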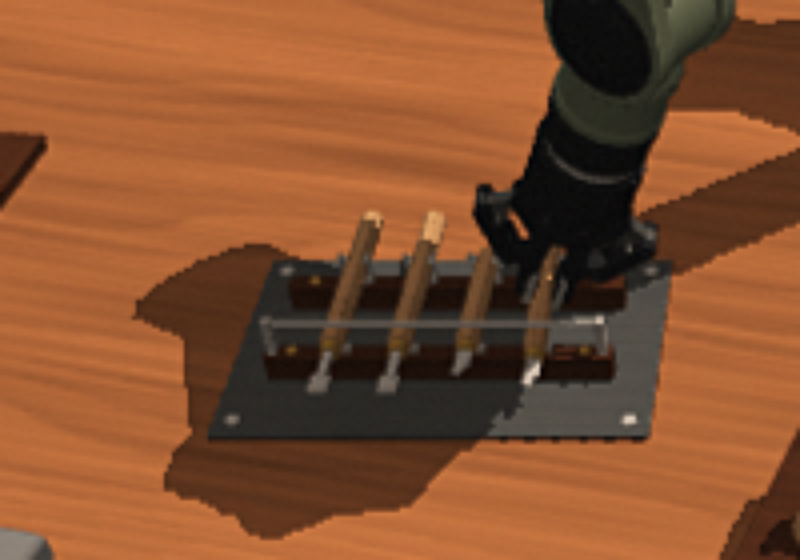

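Run:
```python
from h import *
y=72
for th,zb,sl in ((15.,40.8,0),(15,40.8,4),(15,40.8,8),(15,40.8,13)):
    p,o=hp(th,zb,sl,y); move_l(list(p),.03,rot=list(o)); st((th,sl))
f=grab_frame("wrist"); cv2.imwrite("pics/w5.png",f["img"][:,:,::-1])
f=grab_frame("scene"); cv2.imwrite("pics/s5.png",cv2.resize(f["img"][100:240,60:260,::-1],None,fx=4,fy=4))
```

```text
(15.0, 0) 8.81 pos [ 0.4865 -0.2065  0.0435] F [ 0.2 -0.1  3.3] M [ 0.27 -0.33  0.01] gap 0.155
(15, 4) 9.09 pos [ 0.4826 -0.2075  0.0447] F [ 0.4 -0.2  1.6] M [ 0.3  -0.26  0.02] gap 0.154
(15, 8) 9.38 pos [ 0.4788 -0.2085  0.0458] F [-0.2 -0.1  1.4] M [ 0.21 -0.11 -0.02] gap 0.154
(15, 13) 9.69 pos [ 0.4742 -0.2094  0.0469] F [ 0.6 -0.2 -0.3] M [ 0.4  -0.2   0.04] gap 0.155
```

View pics/w5.png

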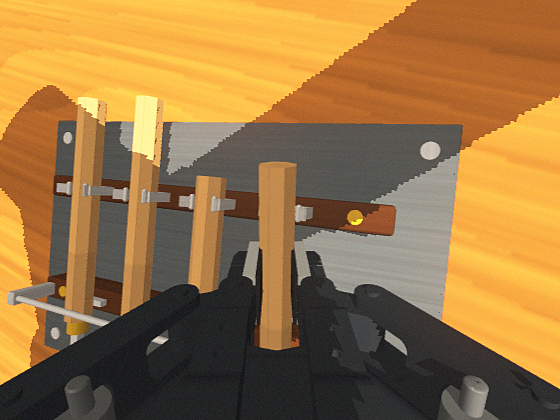

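View pics/s5.png

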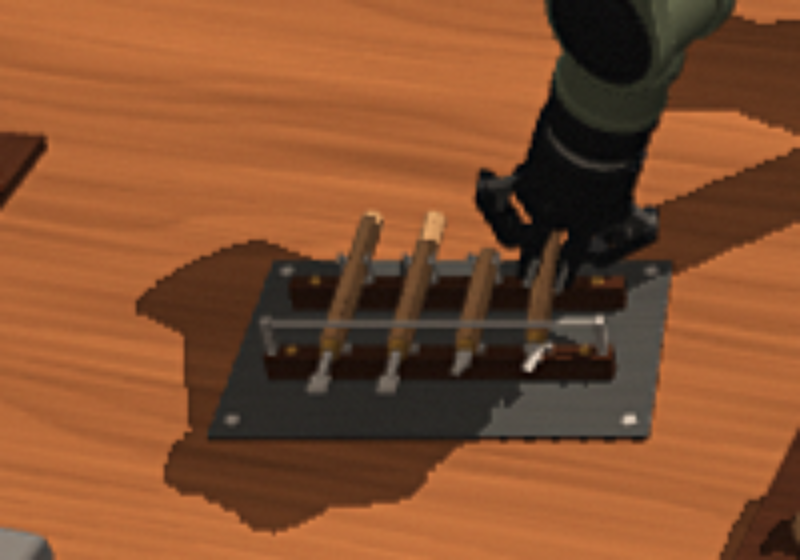

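```bash
cat >> h.py <<'E'
def hq(th,zb,slide,y,roll=0):
    L=35-GX+slide; t=np.radians(th)
    return grip_pose(35-L*np.cos(t), zb+L*np.sin(t), y, th, roll=roll)
def run(seq,y,v=.04):
    for th,zb,sl,ro in seq:
        p,o=hq(th,zb,sl,y,ro); move_l(list(p),v,rot=list(o)); st((th,zb,sl,ro))
E
python3 - <<'E'
from h import *
run(((15,40.8,16,-20),(15,40.8,17,-10),(15,40.8,17,0),(19,41.8,18,0),(23,42.5,18,0),(23,42.5,40,0),(23,42.5,58,0)),72)
f=grab_frame("wrist"); cv2.imwrite("pics/w6.png",f["img"][:,:,::-1])
f=grab_frame("scene"); cv2.imwrite("pics/s6.png",cv2.resize(f["img"][100:240,60:260,::-1],None,fx=4,fy=4))
E
```

```text
(15, 40.8, 16, -20) 10.04 pos [ 0.4717 -0.2102  0.0479] F [-0.3 -0.1 -0.3] M [ 0.45 -0.21 -0.01] gap 0.156
(15, 40.8, 17, -10) 10.37 pos [ 0.4712 -0.2102  0.0477] F [-0.4 -0.3 -1.1] M [ 0.24 -0.22  0.03] gap 0.159
(15, 40.8, 17, 0) 10.69 pos [ 0.47   -0.2077  0.0469] F [-0.7  1.1 -0.6] M [ 0.09 -0.29 -0.05] gap 0.153
(19, 41.8, 18, 0) 10.98 pos [ 0.47   -0.2062  0.0525] F [-0.7 -0.3 -0.4] M [ 0.06 -0.35  0.01] gap 0.155
(23, 42.5, 18, 0) 11.26 pos [ 0.471  -0.2067  0.0574] F [-0.1  0.1 -0.6] M [ 0.14 -0.4  -0.02] gap 0.156
(23, 42.5, 40, 0) 11.96 pos [ 0.4512 -0.2122  0.0667] F [ 0.   0.2 -0.6] M [ 0.15 -0.4  -0.03] gap 0.154
(23, 42.5, 58, 0) 12.56 pos [ 0.435  -0.216   0.0738] F [-0.3 -0.1  0.1] M [ 0.06 -0.4  -0.01] gap 0.156
```

View pics/s6.png

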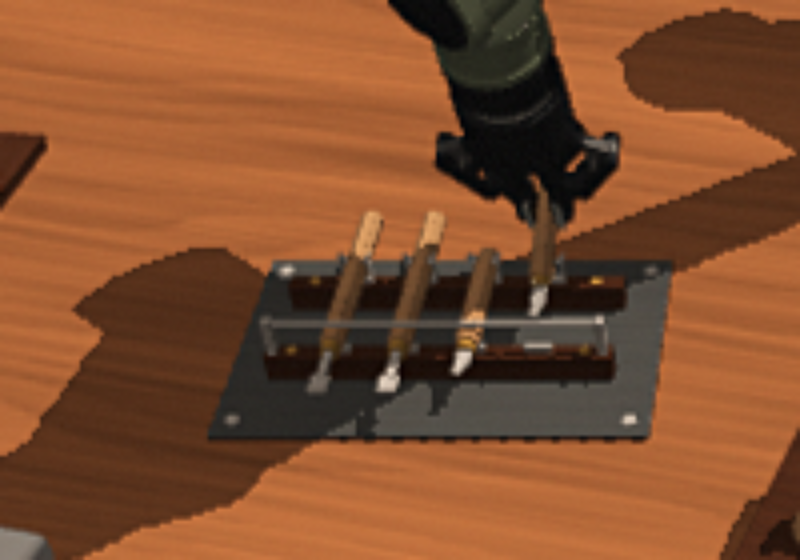

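View pics/w6.png

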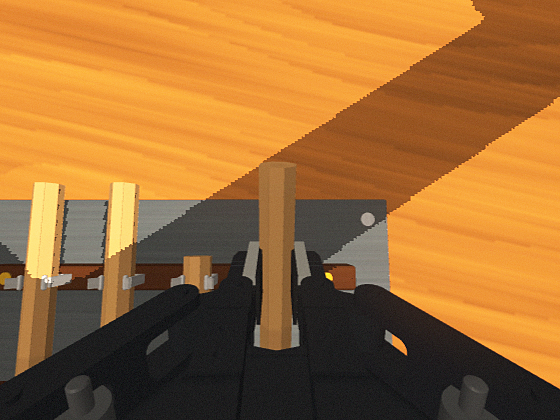

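```bash
cat >> h.py <<'E'
DY=np.radians(-3.2); DF=np.array([.552,.1985,0])
Rd=R.from_euler('z',DY).as_matrix()
def dr(x,y,z): return DF+Rd@np.array([x,y,0])/1000+np.array([0,0,z/1000])
DO=ori(DY+np.pi/2,0,0)
E
python3 - <<'E'
from h import *
s=get_state(); p=s["position"]; move_l([p[0],p[1],.14],.2)
movep(list(dr(-36,-58,110)),list(DO.as_rotvec())); st()
f=grab_frame("scene"); cv2.imwrite("pics/s7.png",cv2.resize(f["img"][120:300,200:420,::-1],None,fx=3.3,fy=3.3))
f=grab_frame("top"); cv2.imwrite("pics/t7.png",cv2.resize(f["img"][90:290,150:350,::-1],None,fx=3,fy=3))
E
```

```text
14.51 pos [0.513  0.1418 0.1097] F [-0.8 -0.3  0.4] M [ 0.02 -0.04  0.02] gap 0.151
```

View pics/s7.png

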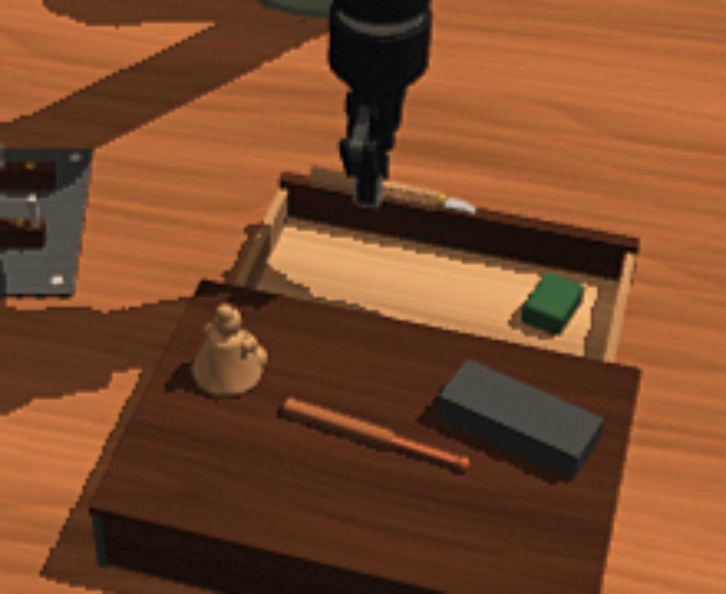

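View pics/t7.png

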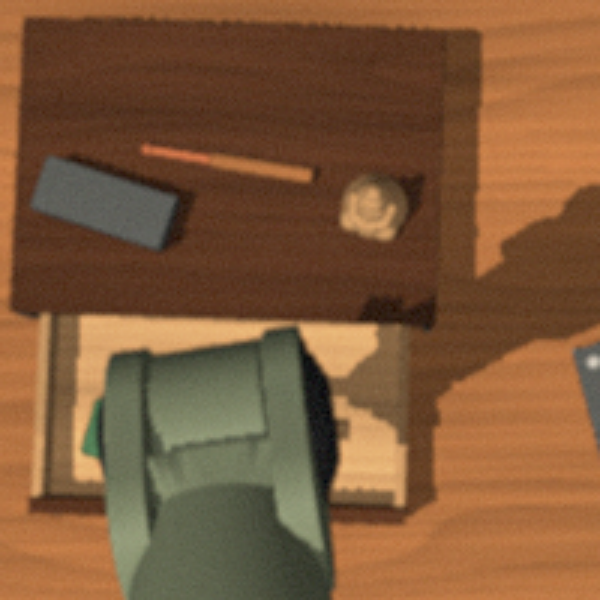

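Run:
```python
from h import *
move_l(list(dr(-36,-58,35)),.15); st()
print(move_l(list(dr(-36,-58,16)),.03,until_force=4)); st("low")
let_go(); st("rel")
print(move_l(list(dr(-36,-58,110)),.15)); 
f=grab_frame("wrist"); cv2.imwrite("pics/w8.png",f["img"][:,:,::-1])
f=grab_frame("scene"); cv2.imwrite("pics/s8.png",cv2.resize(f["img"][120:300,200:420,::-1],None,fx=3.3,fy=3.3))
```

```text
15.26 pos [0.5133 0.1424 0.0353] F [ 0.3  1.1 -0.2] M [ 0.03  0.01 -0.01] gap 0.154
False
low 16.04 pos [0.5128 0.1426 0.016 ] F [ 0.1  0.1 -0.9] M [-0.03  0.02  0.03] gap 0.157
rel 16.73 pos [0.5128 0.1426 0.016 ] F [-0.2 -1.3  0.1] M [-0.   -0.03 -0.01] gap 0.999
False
```

View pics/s8.png

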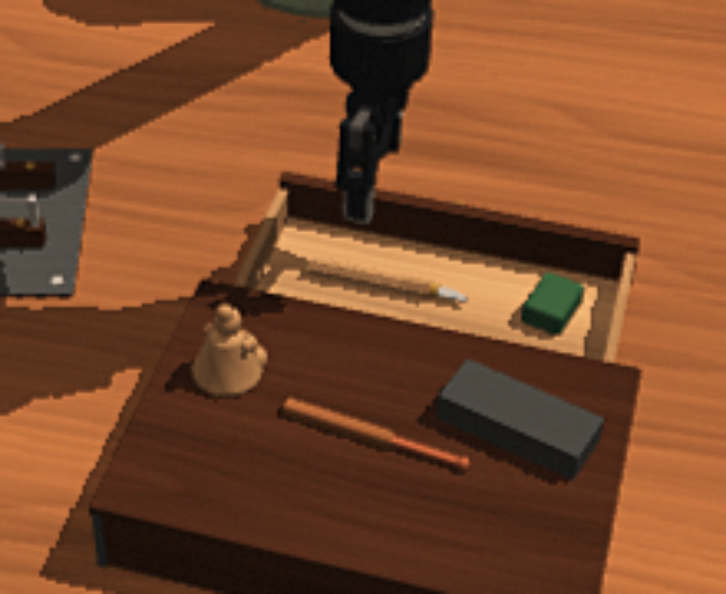

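View pics/w8.png

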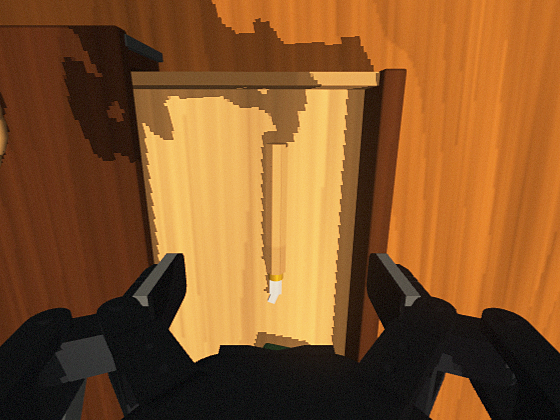

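Run:
```python
from h import *
grab(40)
move_l(list(dr(-2,-58,60)),.2); move_l(list(dr(-2,-58,17.5)),.1,until_force=6); st()
print(move_l(list(dr(-51,-58,17.5)),.06,until_force=12)); st()
move_l(list(dr(-49,-58,17.5)),.06)
move_l(list(dr(-40,-58,120)),.2); let_go(); st()
f=grab_frame("wrist"); cv2.imwrite("pics/w9.png",f["img"][:,:,::-1])
```

```text
19.4 pos [0.5469 0.1408 0.0181] F [0.1 0.4 0. ] M [-0.01  0.04  0.02] gap 0.001
False
 20.37 pos [0.4975 0.1434 0.0173] F [-0.2  0.6  0.4] M [-0.04 -0.02  0.03] gap -0.001
 22.07 pos [0.5089 0.1428 0.12  ] F [-0.2 -0.6 -0.2] M [-0.03 -0.01  0.06] gap 1.002
```

View pics/w9.png

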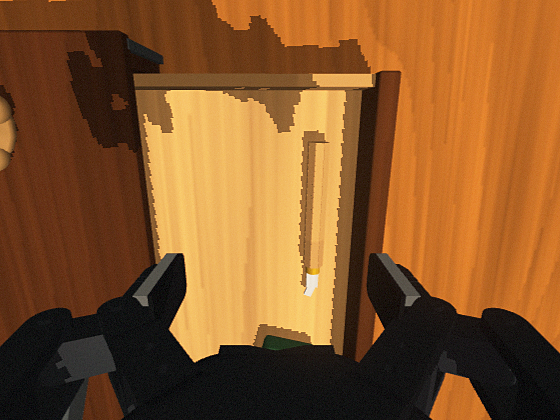

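Run:
```python
from h import *
np.set_printoptions(precision=1,suppress=True)
y=24
p,o=grip_pose(GX,40,y,0); zt=R.from_rotvec(o).as_matrix()[:,2]
s=get_state(); move_l([s["position"][0]-.02,s["position"][1],.16],.25)
movep(list(p-zt*.13),list(o)); s=st("pre")
f=grab_frame("wrist"); T=Ttool(s)@f["T_tool_cam"]; im=f["img"][:,:,::-1].copy()
def line(a,b,c): cv2.line(im,tuple(int(v) for v in proj(f,rk(a),T)),tuple(int(v) for v in proj(f,rk(b),T)),c,1)
for yy in (-72,-24,24): line((-60,yy,48),(75,yy,48),(0,0,255))
for a,b in (((-100,-155,5),(100,-155,5)),((100,-155,5),(100,155,5)),((100,155,5),(-100,155,5)),((-100,155,5),(-100,-155,5))): line(a,b,(255,255,0))
cv2.imwrite("pics/w10.png",im)
g=grab_frame("top"); r=silhouettes("top","rack")[0]
k=max(cv2.findContours(r["mask"].astype(np.uint8),cv2.RETR_EXTERNAL,cv2.CHAIN_APPROX_NONE)[0],key=cv2.contourArea)[:,0].astype(float)
print(cv2.minAreaRect(np.array([onz(g,q,.005)[:2]*1000 for q in k]).astype(np.float32)))
```

```text
pre 23.75 pos [ 0.5 -0.2  0.2] F [-0.   0.6 -0.3] M [ 0.3  0.  -0. ] gap 0.999
((504.16534423828125, -234.30880737304688), (197.49278259277344, 234.12579345703125), 12.784663200378418)
```

View pics/w10.png

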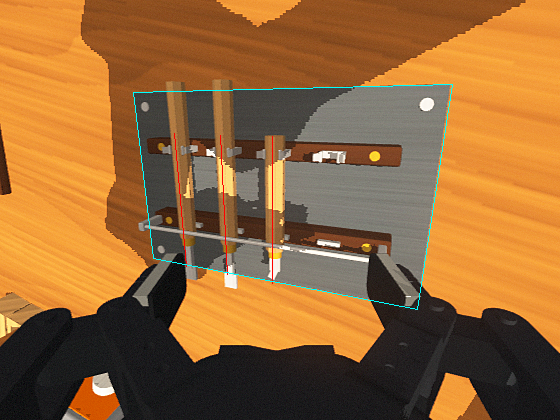

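The rack hasn't moved; the overlay still matches. I'll repeat the sequence for knife 2 without pressing the nose down this time.

Run:
```python
from h import *
y=24
p,o=grip_pose(GX,40,y,0)
print(move_l(list(p),.1,until_force=6)); st("at")
grab(90); st("grab")
for th,zb in ((2,40.2),(4,40.3),(6,40.4),(8,40.5),(10,40.6),(12,40.7),(15,40.8)):
    p,o=hp(th,zb,0,y); move_l(list(p),.02,rot=list(o)); st(th)
f=grab_frame("wrist"); cv2.imwrite("pics/w11.png",f["img"][:,:,::-1])
f=grab_frame("scene"); cv2.imwrite("pics/s11.png",cv2.resize(f["img"][100:240,60:260,::-1],None,fx=4,fy=4))
```

```text
False
at 25.35 pos [ 0.4993 -0.2533  0.0321] F [ 0.5 -0.3  1. ] M [0.29 0.09 0.  ] gap 1.0
grab 26.02 pos [ 0.4994 -0.2536  0.0322] F [-0.3  0.3  2.4] M [ 0.08  0.15 -0.04] gap 0.155
2 26.27 pos [ 0.4988 -0.2533  0.033 ] F [-0.2 -2.1 -1. ] M [ 0.13 -0.07  0.03] gap 0.162
4 26.52 pos [ 0.4981 -0.2529  0.0342] F [-0.3 -1.  -2.4] M [ 0.44  0.03 -0.1 ] gap 0.153
6 26.77 pos [ 0.498  -0.2528  0.0359] F [-1.   0.8 -3.3] M [ 0.68 -0.02 -0.14] gap 0.15
8 27.02 pos [ 0.4987 -0.2535  0.0384] F [-1.2  0.5  1.1] M [ 0.46  0.2  -0.13] gap 0.154
10 27.27 pos [ 0.4986 -0.2535  0.0399] F [-0.   0.3  0.9] M [ 0.4   0.   -0.07] gap 0.156
12 27.52 pos [ 0.4985 -0.2534  0.0412] F [-0.2  0.5  0. ] M [0.35 0.01 0.01] gap 0.155
15 27.78 pos [ 0.4987 -0.2534  0.0434] F [-0.2 -0.5 -1.5] M [ 0.46 -0.14  0.01] gap 0.152
```

View pics/w11.png

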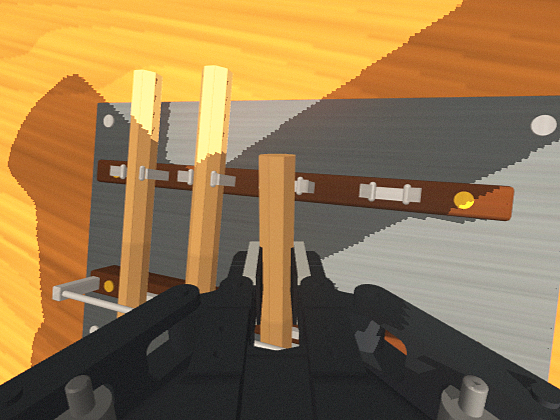

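View pics/s11.png

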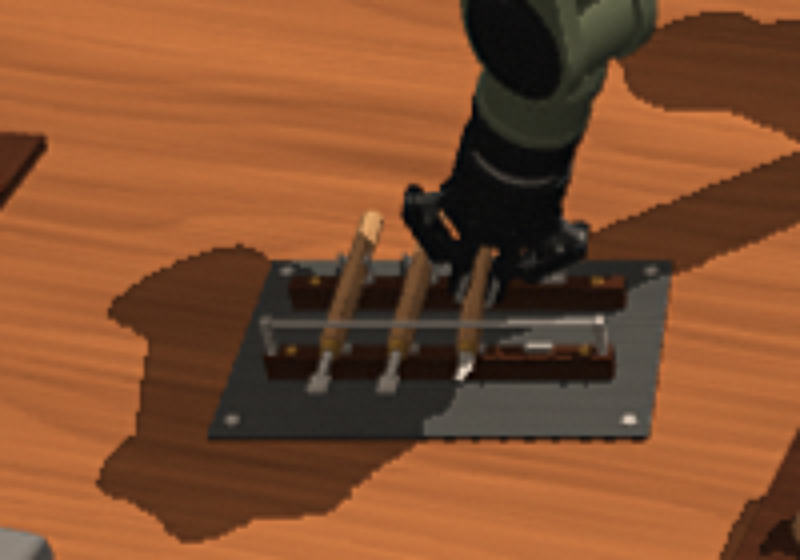

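Run:
```python
from h import *
run(((15,40.8,8,-20),(15,40.8,16,-20),(15,40.8,17,-10),(15,40.8,17,0),(19,41.8,18,0),(23,42.5,18,0),(23,42.5,58,0)),24)
s=get_state(); p=s["position"]; move_l([p[0],p[1],.14],.2)
f=grab_frame("scene"); cv2.imwrite("pics/s12.png",cv2.resize(f["img"][100:240,60:260,::-1],None,fx=4,fy=4))
movep(list(dr(-15,-58,110)),list(DO.as_rotvec())); st()
f=grab_frame("scene"); cv2.imwrite("pics/s13.png",cv2.resize(f["img"][120:300,200:420,::-1],None,fx=3.3,fy=3.3))
```

```text
(15, 40.8, 8, -20) 28.23 pos [ 0.4901 -0.2552  0.046 ] F [ 1.1 -0.  -1.6] M [ 0.52 -0.2  -0.04] gap 0.151
(15, 40.8, 16, -20) 28.58 pos [ 0.4829 -0.257   0.048 ] F [ 0.3 -0.4 -0.3] M [ 0.42 -0.22  0.04] gap 0.15
(15, 40.8, 17, -10) 28.91 pos [ 0.4824 -0.257   0.0478] F [-0.7  1.4 -1.4] M [ 0.27 -0.22 -0.03] gap 0.152
(15, 40.8, 17, 0) 29.23 pos [ 0.4812 -0.2543  0.0468] F [-0.9 -0.3 -1.2] M [ 0.12 -0.27 -0.02] gap 0.155
(19, 41.8, 18, 0) 29.52 pos [ 0.4812 -0.2528  0.0525] F [-0.2 -0.9 -0.5] M [ 0.09 -0.31  0.04] gap 0.152
(23, 42.5, 18, 0) 29.8 pos [ 0.4822 -0.2535  0.0574] F [-0.2 -0.1 -0.2] M [ 0.09 -0.42 -0.02] gap 0.153
(23, 42.5, 58, 0) 30.95 pos [ 0.4463 -0.2625  0.0736] F [ 0.7  0.9 -0.6] M [ 0.1  -0.48 -0.01] gap 0.151
 33.0 pos [0.5341 0.1405 0.1099] F [-0.3  0.3 -1.1] M [ 0.03 -0.07 -0.01] gap 0.154
```

View pics/s12.png

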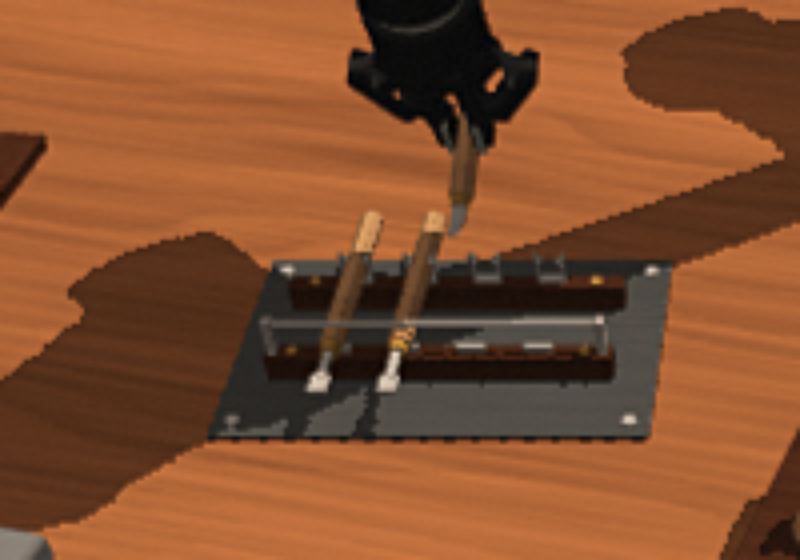

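View pics/s13.png

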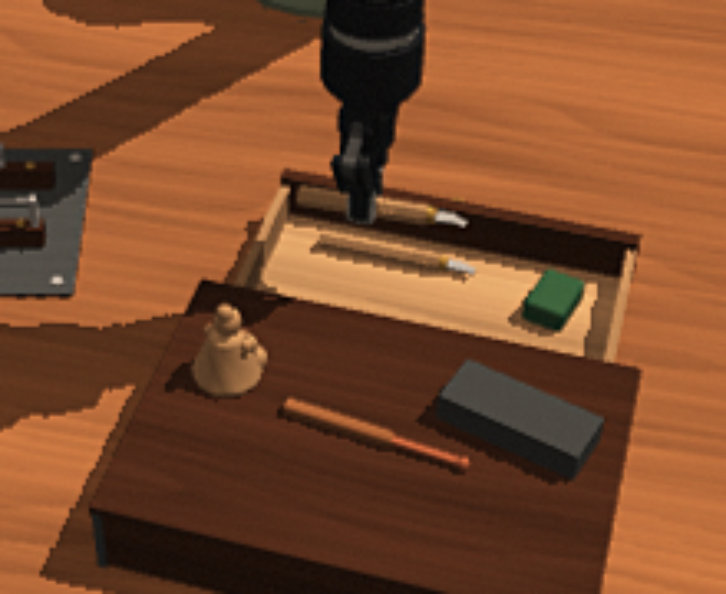

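Run:
```python
from h import *
move_l(list(dr(-17,-58,35)),.15); st()
print(move_l(list(dr(-17,-58,16)),.03,until_force=4)); st("low")
let_go(); st("rel")
move_l(list(dr(-25,-58,120)),.15)
f=grab_frame("wrist"); cv2.imwrite("pics/w14.png",f["img"][:,:,::-1])
f=grab_frame("scene"); cv2.imwrite("pics/s14.png",cv2.resize(f["img"][120:300,200:420,::-1],None,fx=3.3,fy=3.3))
```

```text
33.7 pos [0.5323 0.1412 0.0353] F [-0.5  0.1 -0.2] M [ 0.04 -0.04  0.04] gap 0.153
True
low 34.35 pos [0.5316 0.1417 0.0158] F [-0.1  0.5  3.8] M [-0.17  0.07 -0.06] gap 0.15
rel 35.04 pos [0.5309 0.1416 0.0153] F [-0.2 -0.6  0.1] M [ 0.05 -0.01  0.04] gap 0.999
```

View pics/w14.png

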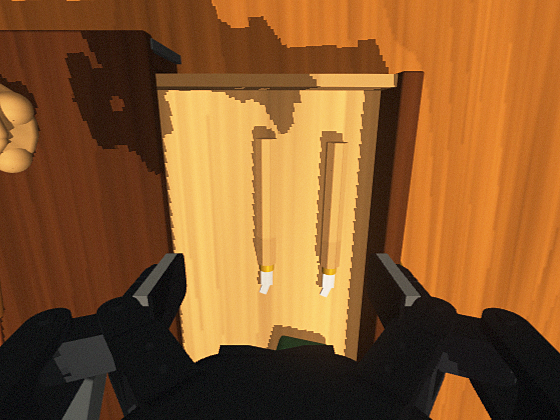

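View pics/s14.png

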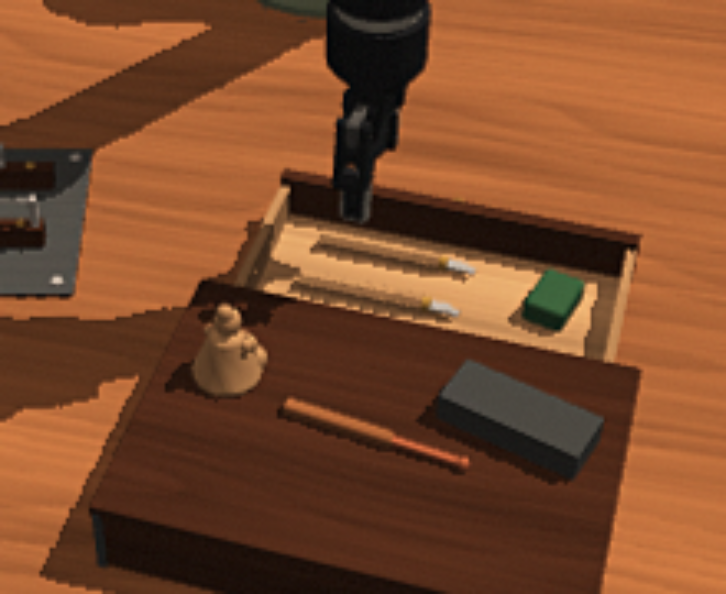

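Run:
```python
from h import *
np.set_printoptions(precision=3,suppress=True)
O=ori(DY+np.pi/2,0,-25); print(O.as_matrix()[:,2])
grab(40)
for d in (-150,-20,45): print(ik(list(dr(d,-32,28)),list(O.as_rotvec())))
movep(list(dr(-155,-32,110)),list(O.as_rotvec())); move_l(list(dr(-155,-32,28)),.15); st("pre")
print(move_l(list(dr(-120,-32,28)),.04,until_force=5)); st("touch")
f=grab_frame("scene"); cv2.imwrite("pics/s15.png",cv2.resize(f["img"][120:300,200:420,::-1],None,fx=3.3,fy=3.3))
```

```text
[ 0.422 -0.024 -0.906]
[ 0.363  0.289 -1.137 -0.258 -0.173 -1.188]
[ 0.241  0.412 -0.875 -0.136 -0.124 -1.3  ]
[ 0.203  0.481 -0.73  -0.063 -0.108 -1.335]
pre 38.17 pos [0.397 0.175 0.028] F [-0.7  0.3 -0.5] M [0.03 0.38 0.06] gap 0.004
False
touch 39.2 pos [0.43  0.173 0.028] F [-0.4 -0.2  0.2] M [ 0.07  0.44 -0.02] gap 0.004
```

View pics/s15.png

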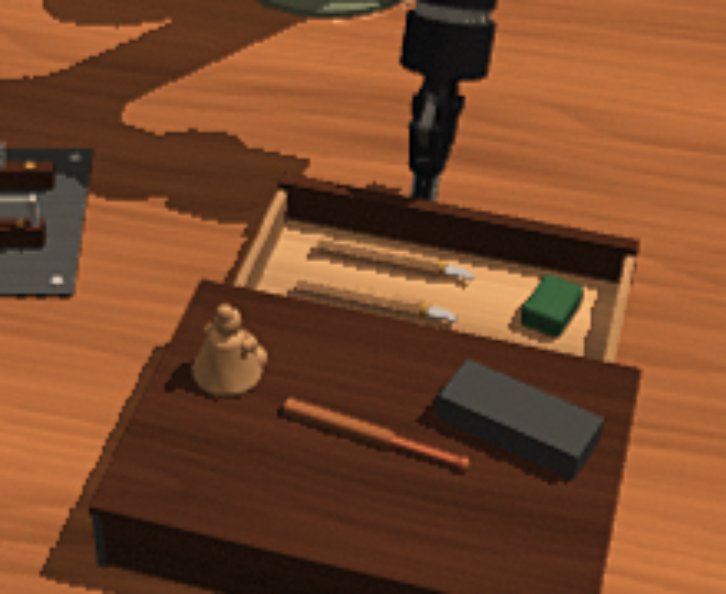

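Run:
```python
from h import *
def dl(): 
    s=get_state(); return (Rd.T@(s["position"]-DF)*1000)[0]
print(move_l(list(dr(25,-32,28)),.08,until_force=15)); st(); print(dl())
print(move_l(list(dr(75,-32,28)),.03,until_force=12)); st("end"); print(dl())
f=grab_frame("top"); cv2.imwrite("pics/t16.png",cv2.resize(f["img"][90:290,150:350,::-1],None,fx=3,fy=3))
f=grab_frame("scene"); cv2.imwrite("pics/s16.png",cv2.resize(f["img"][120:340,180:420,::-1],None,fx=2.7,fy=2.7))
```

```text
False
 41.22 pos [0.5753 0.1654 0.0283] F [-0.7  0.1  1. ] M [-0.    0.42 -0.02] gap -0.003
25.135838602409876
True
end 42.08 pos [0.595  0.1639 0.0269] F [-0.3 -0.3 -1. ] M [0.07 0.45 0.01] gap -0.004
44.83404656859878
```

View pics/s16.png

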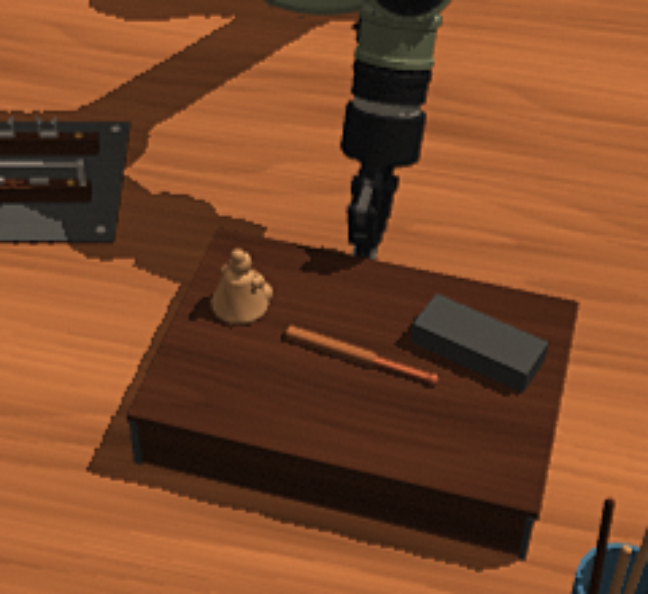

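View pics/t16.png

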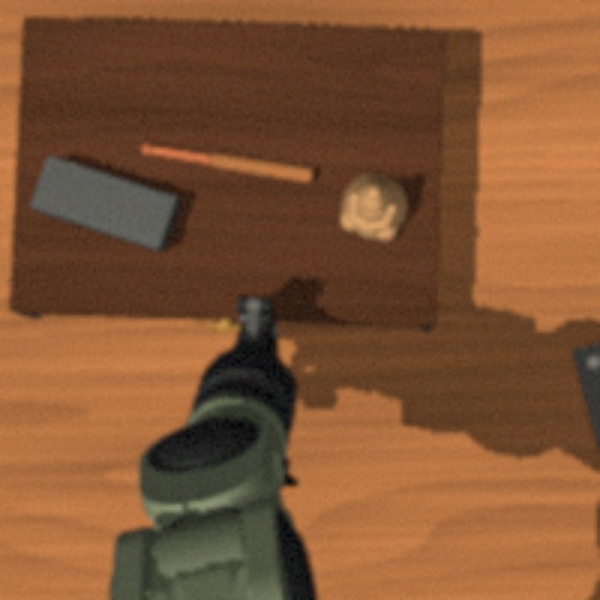

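Run:
```python
from h import *
def dl(): 
    s=get_state(); return (Rd.T@(s["position"]-DF)*1000)[0]
for i in range(2):
    print(move_l(list(dr(75,-32,28)),.015,until_force=15)); st("end"); print(dl())
move_l(list(dr(10,-32,28)),.15); move_l(list(dr(-20,-32,120)),.2)
movep(list(dr(-120,-60,200)),list(DO.as_rotvec())); st()
f=grab_frame("wrist"); cv2.imwrite("pics/w17.png",f["img"][:,:,::-1])
f=grab_frame("top"); cv2.imwrite("pics/t17.png",cv2.resize(f["img"][90:290,150:350,::-1],None,fx=3,fy=3))
for c in ("top",):
  for r in tip_of(c,"drawer_front")[:2]: print(c,r["score"],onz(f,r["centre"],.032))
  for r in silhouettes(c,"drawer")[:2]: print(r["score"],r["mask"].sum(),r["centre"])
```

```text
True
end 42.88 pos [0.5948 0.164  0.0251] F [ 0.7  0.2 -0.4] M [0.05 0.42 0.02] gap -0.003
44.70628673826297
True
end 43.55 pos [0.5947 0.1637 0.0233] F [-0.5  0.6  0.1] M [0.02 0.36 0.01] gap -0.002
44.582765203413736
 45.31 pos [0.429  0.1451 0.1984] F [-0.3  1.4 -0.6] M [-0.05 -0.03 -0.04] gap -0.0
top 0.61 [0.60378314 0.19482875 0.032     ]
```

View pics/w17.png

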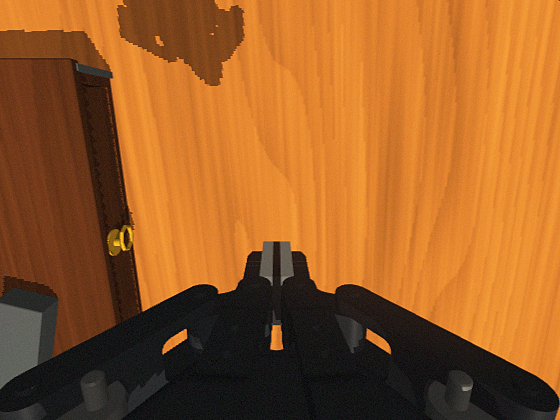

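View pics/t17.png

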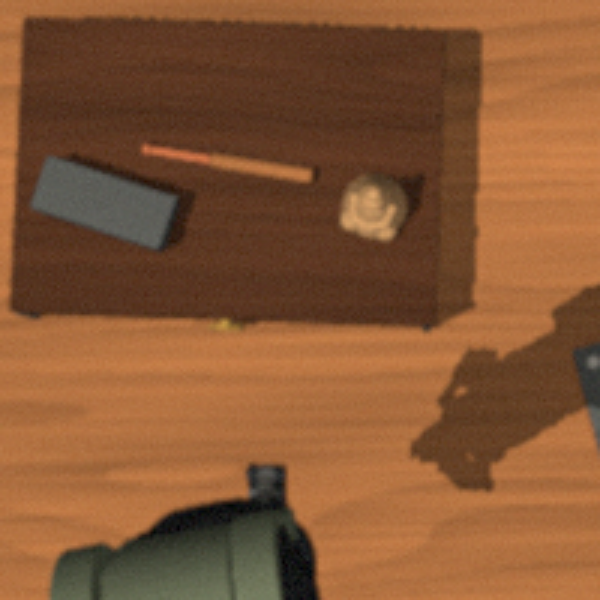

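Run:
```python
from h import *
movep(list(dr(-60,-20,190)),list(ori(DY+np.pi,0,0,-1).as_rotvec())) if ik(list(dr(-60,-20,190)),list(ori(DY,0,0,1).as_rotvec())) is None else movep(list(dr(-30,0,160)),list(ori(DY,-30,0,1).as_rotvec()))
st()
f=grab_frame("wrist"); cv2.imwrite("pics/w18.png",f["img"][:,:,::-1])
```

```text
47.01 pos [0.5221 0.2002 0.1601] F [ 0.  -0.3  0. ] M [0.04 0.51 0.01] gap 0.0
```

View pics/w18.png

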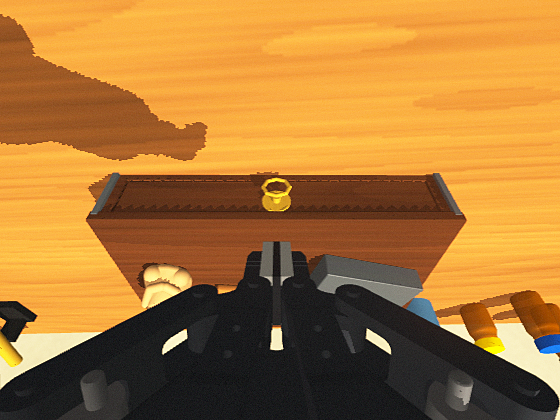

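Run:
```python
from h import *
np.set_printoptions(precision=4,suppress=True)
s=get_state(); f=grab_frame("wrist"); T=Ttool(s)@f["T_tool_cam"]
r=tip_of("wrist","drawer_front"); print([(x["score"],x["centre"]) for x in r])
g=grab_frame("top"); q=tip_of("top","drawer_front")
if r and q: print(tri([ray(f,r[0]["centre"],T),ray(g,q[0]["centre"])]))
im=f["img"][:,:,::-1].copy()
# predicted shut outlines: chest front edge (z66) and panel face top edge recessed 3mm (z54)
c=dr(49,0,0)
def L(x,z,c):
    a,b=[tuple(int(v) for v in proj(f,dr(x,yy,z),T)) for yy in(-155,155)]; cv2.line(im,a,b,c,1)
L(49,66,(0,255,0)); L(52,54,(255,0,0)); L(52,10,(0,0,255))
cv2.imwrite("pics/w19.png",cv2.resize(im[160:240,80:480],None,fx=2,fy=4,interpolation=cv2.INTER_NEAREST))
R_=silhouettes("top","rack")[0]
k=max(cv2.findContours(R_["mask"].astype(np.uint8),cv2.RETR_EXTERNAL,cv2.CHAIN_APPROX_NONE)[0],key=cv2.contourArea)[:,0].astype(float)
print(cv2.minAreaRect(np.array([onz(g,p,.005)[:2]*1000 for p in k]).astype(np.float32)))
cv2.imwrite("pics/t19.png",g["img"][:,:,::-1])
```

```text
[(0.55, [275.1, 195.8])]
(array([0.6038, 0.1977, 0.0345]), [np.float64(3.3926861328486084), np.float64(3.392686132848662)])
((503.30682373046875, -235.51881408691406), (199.68966674804688, 236.248046875), 14.028456687927246)
```

View pics/w19.png

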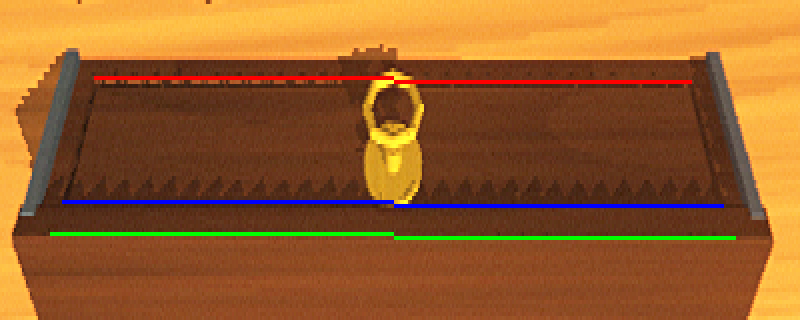

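View pics/t19.png

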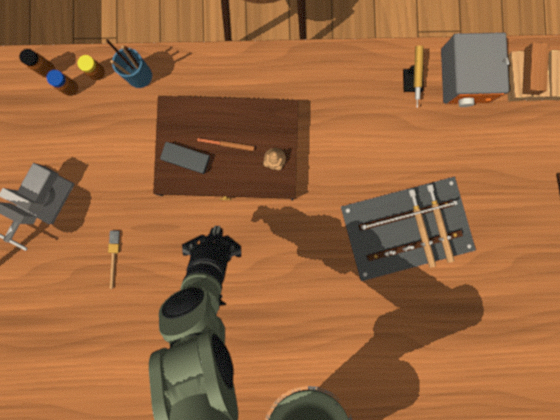

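Run:
```python
from h import *
s=get_state(); move_l([s["position"][0]-.06,s["position"][1],.24],.2); st(); sign_off(); st()
```

```text
47.96 pos [0.4624 0.2002 0.2399] F [-0.2 -0.8 -0.8] M [ 0.04  0.53 -0.01] gap -0.003
the job is handed in; nothing more can be done
the job is handed in; nothing more can be done
```

Both short knives are lying flat in the drawer and the drawer is shut. I handed the job in at about 48 s on the robot's clock, with the arm clear of everything.

**Knives:** I gripped each handle between the rails with the gripper rolled 20° so the open fingers cleared the neighbouring tool. I then tipped the butt out of its clip, drew the knife back from under the bar and laid it in the drawer. After the first knife was down, I nudged it about 36 mm towards the drawer front to make room for the second. The wrist and scene pictures showed both flat and side by side before I shut the drawer.

**Drawer:** I pushed it shut with the closed fingers. It met a firm stop three times at the same place, within 0.3 mm. The closing picture matches the predicted shut outline to about 1 mm.

**Rest of the scene:** In the last top picture the rack corners are where they were at the start. The two chisels are still clipped in, and the slate, figure, burnisher and brush haven't moved.

**Checks that disagreed or could not be made:**
- **First knife:** I pressed its nose down slightly while tipping, at about 9 N, and it slid about 3 mm in the grip. I changed the path for the second knife.
- **Rack:** The late rack masks came out incomplete, 236 mm long instead of 310 mm. I judged that the rack stayed put from the pictures, not from the masks.
- **Drawer front:** The two camera sightings of the drawer front missed each other by about 7 mm, so the firm stop and the outline are the better evidence that it is shut.
- **Jade:** I last saw it just before closing, still in its place in the drawer.

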